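# Set the marking-power dial and confirm

### The arm

A 6-joint arm with a two-finger parallel gripper is mounted at the origin on the work surface. World frame = base frame: x ahead of the robot, y to its left, z up, the work surface at z = 0. Lengths are in m, angles in rad, forces in N, time in s.
With the tool pointing down it reaches from about 0.25 to 0.775 m from the base axis. Payload 4 kg.
Tool frame: the origin (TCP) lies at the very end of the fingers, on their centre line; the grasp point (between the pads) lies 19 mm behind it; z points along the fingers, y is the direction in which the jaws open and shut (so a half turn about z gives the same grasp; the last joint's range is limited). The gripper opens to 94 mm and grips with 3 to 60 N. Pads are 16 mm wide; open, the fingers measure 119 mm over their backs; the gripper's body (75 mm by 177 mm) begins 78 mm behind the grasp point.
Start: joints at [-1.285, 0.087, 1.371, -0, 1.684, -0.103], TCP at [0.208, -0.509, 0.206] pointing down, gripper open.
Joint ranges: [-3.1, 3.1], [-0.76, 2.03], [0.27, 2.55], [-1.08, 4.22], [0.17, 2.65], [-2.57, 2.57]. Speed limits (rad/s): [2.79, 2.79, 3.14, 3.14, 3.14, 3.14].

### API

Orientations are given as [roll, pitch, yaw] about the fixed x, y, z axes, in that order (R = Rz(yaw) Ry(pitch) Rx(roll)).
In Python, from bench import robot, snapshot, models gives the robot as it stands.
- The arm moves only by the tool arm_command, never from a script. Its argument "commands" is text: rows parted by semicolons, each of 7 numbers parted by spaces: the shift along the tool's x, y, z in mm, then the turn, a rotation vector about the tool's x, y, z in degrees, then the opening, from 0 (shut) to 1 (fully open). In form: tx ty tz rx ry rz hand; .... A call has 1 to 12 rows; each row shifts and turns the pose as measured when the row begins, along the tool's axes as they then stand; what a row does not reach is not made up. A row lasts 1/8 s, in which the tool goes at most 62.5 mm and 10.7 degrees, less where a joint would pass 70% of its speed; a pose out of reach is approached as far as the arm can. A call is refused whole if a number of a shift passes 62.5 or a number of a turn 10.7, either way. A call with a gripper value outside its range is refused whole. The fingers move at their own pace and stop on an object; the grip force is fixed at half the most. Time passes only in rows, so rows that do not move let the fingers close. It gives the time, the measured TCP pose, the force and the opening at its end, in the units of the state.
- robot.get_obs(): the state, without advancing time (a new reading comes with each control period).
- snapshot(name): name is "side" or "top"; returns a dict with "img" (420x560x3 uint8, blue, green, red), "camera_matrix" (3x3 intrinsics, pixels), "dist" ([k1, k2, p1, p2, k3] as OpenCV has them; the pictures are not rectified), "origin" and "rotation" of the camera in the world. Camera axes: x right, y down, z forward; pixel columns grow to the right and rows downward; lengths in m; the calibration is good to about 2 mm. A picture is of the moment at which its call begins. There is no depth.
- robot.close_job(): hands the job in, once; it reports no verdict.
Trained networks look in a picture, given as the dict that the camera call returned (one of the last four; its "shot" number tells which), for a name from the list of things; names that differ only in an ending like _2 or _b are one class to them, and where a whole thing is asked for, a point or a joint stands for the part that bears it (a point fixed in the world has none). Each returns a list of dicts, best first, with "conf" (0 to 1); they miss things now and then, are a little off and sometimes report something else, mostly with a low value. They report only what shows in the picture. A call takes as long as a camera call. They do not tell look-alikes from the thing itself.
- models.spot_in(query, picture): "bbox" ([left, top, width, height] as shares, 0 to 1, of the picture: columns of its width, rows of its height, round what is visible of it).
- models.tip_of(query, picture): "centre" ([column, row] as shares, 0 to 1, of the picture: columns of its width, rows of its height: a listed point, or the origin of a listed thing).
The state is a dict: "time": time; "joint_positions": joint angles; "qvel": joint speeds; "joint_torque": joint torques, N m; "tool_pos": TCP position; "ee_rot": TCP orientation; "wrist_force": force on the tool from outside, world axes, zero at the start; "wrist_torque": the same for the moment, N m; "width": finger opening in m.
Only numpy, scipy, OpenCV 4.12 (cv2) and the standard library are available. Lean on these libraries where they do the work, as an engineer would, in place of code of your own. Each camera call takes 0.05 s, during which the arm holds its last target. There are 200 camera calls.

### The job

Set the marking-power selector to step five: with a fingertip, push its pointer handle round clockwise click by click, counting the ring mark as zero, without running past five and without pulling the cap up. Then confirm the setting by pressing the square button on the other unit fully down and letting it go. Grasp and lift nothing, and leave the mushroom-headed stop button and the loose things on the bench alone.

Things in the scene. Friction and masses are not known exactly. Their poses are not given: they have to be found in the camera images.
- selector_unit: Fixed square control unit, 180 x 180 x 50 mm, grey with a white top panel. Origin: centre of its underside, on the table; z up. The selector's turning axis is its z axis. Eight black marks lie round the dial on the panel, 71 mm from the axis, 30 degrees apart: the ring (step 0) at +105 degrees from the unit's x axis towards its y axis, then clockwise seen from above, bars that grow longer, steps 1 to 7, so step k lies at 105 - 30 k degrees (step 5 at -45, step 7 at -105).
- dial_centre (a point): Point on the turning axis at the height of the unit's top panel, 50 mm above the table.
- selector (a joint): Turn of the selector in rad, 0 at the ring mark (end stop), growing clockwise seen from above; end stop 3.665 at step 7. It clicks into detents every 30 degrees (0.5236 rad), so step k is 0.5236 k and step 5 is 2.618. Left alone it always snaps into the nearest detent; pushed past half way between two it jumps ahead of the finger into the next. About 0.06 N m turns it past a click (1.5 N at 42 mm). It starts in one of the steps 0 to 3.
- pointer_tip (a point): Outer end of the pointer handle, at the top of the hub, 60 mm from the axis, 35 mm above the panel. The black selector is a hub of 36 mm diameter with one straight arm 10 mm wide reaching 60 mm from the axis; the arm spans 9 to 35 mm above the panel (59 to 85 mm above the table) and has a thin white line on top. No other part stands above the panel within the swept circle.
- selector_lift (a joint): How far the selector cap is pulled up off its seat, m; 0 seated, where a 6 N spring holds it. It must stay down (under 3 mm).
- button_unit: Fixed oblong unit, 120 (x) x 170 (y) x 50 mm high, grey with a bare metal top panel. Origin: centre of its underside, on the table; z up. The square button lies at y = +42 mm, the mushroom stop button at y = -42 mm in its frame. It stands to the left or right of the selector unit.
- square_button (a joint): Press of the square button, m: 0 up, 0.006 fully down; springs back; about 1.5 N starts it and 5 N bottoms it. Counts as pressed past 4.5 mm.
- square_button_top (a point): Centre of the top face of the grey square button, 28 x 28 mm, 15 mm above the unit's panel (65 mm above the table).
- stop_button (a joint): Press of the stop button, m: 0 up, 0.006 down. Leave it alone.
- stop_button_top (a point): Top centre of the round mushroom-headed stop button, 40 mm diameter, 40 mm above the panel (90 mm above the table).
- jar: Loose bystander: small lidded jar, 40 mm diameter, 55 mm high, standing between the units. Origin: centre of the underside.
- tag: Loose bystander: brass tag blank 50 x 30 x 6 mm lying in front of the units. Origin: centre of the underside.
- screwdriver: Loose bystander: screwdriver 160 mm long lying beyond the units. Origin: centre of the underside.
- tumbler: Loose bystander: open steel cup, 72 mm diameter, 110 mm high, on the drilled metal plate (12 mm thick) on the left. Origin: centre of the underside.
- blank: Loose bystander: solid aluminium cylinder 40 mm diameter, 35 mm high, on the same plate. Origin: centre of the underside.
- mouse: Loose bystander: white computer mouse 105 x 60 x 29 mm on a black pad on the right. Origin: centre of the underside.
Not all that is in view belongs to the job. Leave any green or yellow look-alike of the button_unit alone.

How it is judged:
By the outcome, as a careful person would: the job done as asked, in the order asked, and still so for the second after the job is handed in, with the robot touching nothing.
It also fails if it takes over 72 s, if anything falls off the work surface, if the arm or the gripper's body presses on something with over 40 N, if the wrist force passes 120 N, or if a joint passes its speed limit or range.

## Working session

There is one attempt and no reset: what is moved stays moved. The work goes in short steps, Python scripts to look and compute and a tool call to move; the robot and the scene stay as the last step left them, time stands still between calls to the robot, and variables do not carry over. Pictures are saved under pics/ and viewed, about 8 in all and at most 12, crops included, and the job is handed in when it is done.

Besides the shell and the picture viewer there is one more tool, called after "Call:" as a command line: name --argument value ..., lists and objects as JSON in quotes. arm_command: Moves the arm, as the interface text tells. Its arguments: {"type":"object","properties":{"commands":{"type":"string"}},"required":["commands"]}

```bash
mkdir -p pics
cat > h.py <<'E'
import numpy as np, cv2
from bench import robot, snapshot, models
def ray(p,uv):
    n=cv2.undistortPoints(np.array([[uv]],float),np.array(p["camera_matrix"]),np.array(p["dist"]))[0,0]
    return np.array(p["origin"]),np.array(p["rotation"])@np.array([n[0],n[1],1])
def at_z(p,uv,z):
    o,d=ray(p,uv); return o+d*(z-o[2])/d[2]
def proj(p,X):
    R=np.array(p["rotation"]);t=-R.T@np.array(p["origin"])
    return cv2.projectPoints(np.array(X,float).reshape(-1,3),cv2.Rodrigues(R.T)[0],t,np.array(p["camera_matrix"]),np.array(p["dist"]))[0][:,0]
E
python3 - <<'E'
from h import *
for n in("top","side"):
    p=snapshot(n); cv2.imwrite(f"pics/{n}0.png",p["img"]); print(n,np.round(p["origin"],3))
    for q,z in(("dial_centre",.05),("pointer_tip",.085),("square_button_top",.065),("stop_button_top",.09),("selector_unit",0),("button_unit",0),("jar",0)):
        for r in models.tip_of(q,p)[:3]:
            uv=np.array(r["centre"])*[560,420]; print(q,round(r["conf"],2),uv.round(),at_z(p,uv,z).round(3))
E
```

```text
top [0.416 0.032 1.687]Traceback (most recent call last):
  File "<stdin>", line 6, in <module>
  File "h.py", line 7, in at_z
    o,d=ray(p,uv); return o+d*(z-o[2])/d[2]
                                       ~^^^
IndexError: invalid index to scalar variable.
```

```bash
sed -i 's/np.array(p\["rotation"\])/Rot.from_euler("xyz",p["rotation"]).as_matrix()/; 1i from scipy.spatial.transform import Rotation as Rot' h.py
python3 - <<'E'
from h import *
for n in("top","side"):
    p=snapshot(n); cv2.imwrite(f"pics/{n}0.png",p["img"]); print(n,np.round(p["origin"],3),p["rotation"],at_z(p,(280,210),0))
    for q,z in(("dial_centre",.05),("pointer_tip",.085),("square_button_top",.065),("stop_button_top",.09),("selector_unit",0),("button_unit",0),("jar",0)):
        for r in models.tip_of(q,p)[:3]:
            uv=np.array(r["centre"])*[560,420]; print(q,round(r["conf"],2),uv.round(),at_z(p,uv,z).round(3))
o=robot.get_obs();print(o)
E
```

```text
top [0.416 0.032 1.687] [-3.05622915 -0.01033291 -1.54004517] [0.54781568 0.03275257 0.        ]
dial_centre 0.86 [341. 206.] [ 0.563 -0.177  0.05 ]
dial_centre 0.59 [291. 155.] [0.737 0.001 0.05 ]
pointer_tip 0.43 [327. 196.] [ 0.593 -0.126  0.085]
pointer_tip 0.37 [289. 153.] [0.737 0.009 0.085]
square_button_top 0.66 [279. 256.] [0.386 0.031 0.065]
square_button_top 0.42 [203. 270.] [0.331 0.285 0.065]
square_button_top 0.41 [219. 216.] [0.515 0.24  0.065]
stop_button_top 0.59 [230. 144.] [0.76 0.21 0.09]
stop_button_top 0.52 [230. 276.] [0.316 0.191 0.09 ]
stop_button_top 0.46 [241. 214.] [0.522 0.163 0.09 ]
selector_unit 0.6 [339. 207.] [ 0.564 -0.177  0.   ]
button_unit 0.95 [221. 151.] [0.753 0.25  0.   ]
button_unit 0.83 [231. 217.] [0.519 0.205 0.   ]
button_unit 0.7 [222. 271.] [0.328 0.229 0.   ]
jar 0.51 [289. 200.] [0.586 0.002 0.   ]
side [-0.074  0.783  0.862] [-2.24957004 -0.01822053 -2.45251305] [ 6.10691899e-01 -9.08083247e-02 -1.11022302e-16]
dial_centre 0.65 [309. 189.] [ 0.569 -0.182  0.05 ]
pointer_tip 0.6 [291. 182.] [ 0.607 -0.136  0.085]
square_button_top 0.4
[... 518 characters left out ...]
 226.] [ 0.585 -0.007  0.   ]
{'time': 0.9, 'joint_positions': array([-1.28511656e+00,  8.71918932e-02,  1.37068420e+00, -3.31934557e-05,
        1.68362028e+00, -1.03131988e-01]), 'qvel': array([-0.00046474,  0.00066586, -0.00104487, -0.00082951, -0.00074119,
       -0.00071051]), 'joint_torque': array([ 9.73589376e-04, -3.40034866e+01, -3.02601779e+01,  7.20143574e-02,
        2.35796417e-02, -3.91810914e-06]), 'tool_pos': array([ 0.20847223, -0.50897631,  0.20551834]), 'ee_rot': array([3.14150028e+00, 4.27187093e-05, 3.88808015e-01]), 'wrist_force': array([-1.25391903, -0.07844206,  0.51915221]), 'wrist_torque': array([-0.01452416,  0.01970351,  0.00220112]), 'width': 0.09402683169774316}
```

View pics/top0.png

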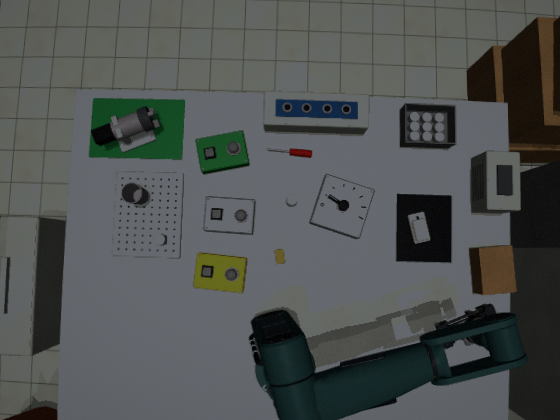

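View pics/side0.png

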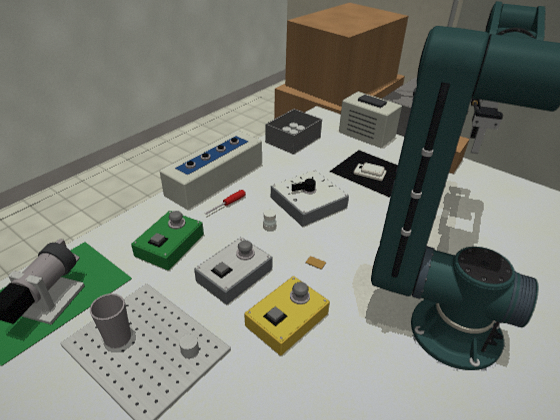

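Button-unit candidates in the top picture are green at (222,151), bare metal at (230,216) and yellow at (221,272). I choose the metal one, with its square button at (217,214) and mushroom at (241,215). The only selector is at (341,206), with its pointer towards the upper left, (329,196). Next is a close crop to check this and get the angles.

Run:
```python
from h import *
p=snapshot("top"); g=p["img"]
a=cv2.resize(g[165:247,300:382],(574,574),interpolation=cv2.INTER_CUBIC)
b=cv2.resize(g[190:240,196:262],(396,300),interpolation=cv2.INTER_CUBIC)
s=snapshot("side"); c=cv2.resize(s["img"][160:225,265:355],(396,286),interpolation=cv2.INTER_CUBIC)[:274]
def br(x): return np.clip(x.astype(float)*1.4,0,255).astype(np.uint8)
r=np.zeros((574,396,3),np.uint8); r[:300]=b; r[300:574]=c[:274]
cv2.imwrite("pics/crop.png",br(np.hstack([a,r]))[:, :800])
np.save("top.npy",g)
# panel outline by threshold in top
gr=cv2.cvtColor(g,cv2.COLOR_BGR2GRAY); print(gr[190,325],gr[170:176,330],gr[170:245:4,345], gr[260,340])
```

```text
105 [106 105 105 104 101  67] [105 105 104 105 105 105 106 105   8  13  30 104 105 104 105 105  29 104
 105] 104
```

View pics/crop.png

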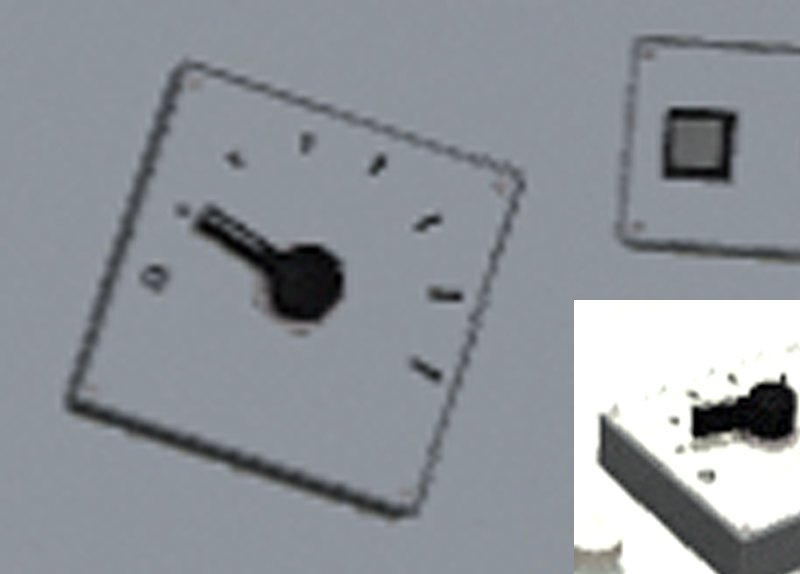

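The crop shows the ring at (155,277), step 1 at (183,210) and step 5 at (429,221), and the pointer stands at step 1, so it needs four clicks clockwise. The button unit is the bare-metal one, with a grey square button in a black frame. I'll fit the poses from the marks and corners.

Run:
```python
from h import *
from scipy.optimize import least_squares
p=snapshot("top")
w=lambda x,y,z:at_z(p,(300+(x+.5)/7-.5,165+(y+.5)/7-.5),z)[:2]
M=np.array([w(x,y,.05) for x,y in[(155,277),(183,210),(236,157),(308,142),(378,164),(429,221),(446,295),(427,370)]])
C=np.array([w(x,y,.05) for x,y in[(183,66),(520,178),(410,512),(72,402)]])
print("corners mean",C.mean(0).round(4))
k=np.radians(105-30*np.arange(8))
f=lambda v:(v[:2]+.071*np.c_[np.cos(k+v[2]),np.sin(k+v[2])]-M).ravel()
s=least_squares(f,[.563,-.177,0]);print("centre,yaw",s.x.round(4),np.degrees(s.x[2]).round(1),np.abs(s.fun).max().round(4))
t=w(203,215,.085);d=t-s.x[:2];print("tip",t,np.hypot(*d),"step",(105-np.degrees(np.arctan2(d[1],d[0])-s.x[2]))/30)
for n in("top","side"):
    q=snapshot(n);print("side check",n,proj(q,[*s.x[:2],.05]))
    u=[r["bbox"] for r in models.spot_in("square_button_top",q)]
    print(*[(np.array(b)*[560,420,560,420]).round(1) for b in u])
b=w(124+574,144,.065) # placeholder scale differs
B=lambda x,y,z:at_z(p,(196+(x-574+.5)/6-.5,190+(y+.5)/6-.5),z)[:2]
print("button",B(699,145,.065)); a,b2=B(634,42,.05),B(621,241,.05);print("left edge",a,b2,np.hypot(*(a-b2)),np.degrees(np.arctan2(*(a-b2)[::-1])))
```

```text
corners mean [ 0.5651 -0.1798]
centre,yaw [ 0.5662 -0.1825 -0.2856] -16.4 0.0023
tip [ 0.59604221 -0.12929817] 0.061013703466867145 step 0.9292175023979994
side check top [[342.75493436 205.49517167]]
[202.1 267.7  10.5  10. ] [204.4 147.4   6.7   9.4]
side check side [[309.47862069 189.74398447]]
[266.3 308.7  16.4  13.8] [214.4 262.1  15.4  11.5] [149.9 237.4  12.2  11.4]
button [0.52313251 0.2481797 ]
left edge [0.58206249 0.29003879] [0.46789588 0.29241915] 0.11419142482020633 -1.1944337144650288
```

```bash
cat >> h.py <<'E'
C=np.array([.566,-.181]); Y0=-16.4
def plan(x,y,z,yaw,n,hand=0):
    """rows for a straight move to a tool-down pose"""
    o=robot.get_obs(); P=np.array(o["tool_pos"]); y0=np.degrees(o["ee_rot"][2]); d=(np.array([x,y,z])-P)/n*1000
    dy=(yaw-y0+180)%360-180
    for i in range(n):
        R=Rot.from_euler("xyz",[180,0,y0+dy*i/n],degrees=True)
        print(*R.inv().apply(d).round(1),0,0,round(-dy/n,2),hand,end="; ")
    print("\nnow",P.round(4),round(y0,1),"F",o["wrist_force"].round(1),"t",o["time"])
def finger(phi,r=.042,off=.0175):
    a=np.radians(phi); return C+r*np.array([np.cos(a),np.sin(a)])-off*np.array([np.sin(a),-np.cos(a)])
E
python3 -c "
from h import *
f=finger(80);print(f);plan(*f,.206,80,12)"
```

```text
[ 0.55605909 -0.13659923]
38.6 -17.7 -0.0 0 0 -4.81 0; 39.9 -14.4 -0.0 0 0 -4.81 0; 41.0 -11.0 -0.0 0 0 -4.81 0; 41.8 -7.6 -0.0 0 0 -4.81 0; 42.3 -4.0 -0.0 0 0 -4.81 0; 42.4 -0.5 -0.0 0 0 -4.81 0; 42.3 3.1 -0.0 0 0 -4.81 0; 41.9 6.6 -0.0 0 0 -4.81 0; 41.2 10.1 -0.0 0 0 -4.81 0; 40.2 13.5 -0.0 0 0 -4.81 0; 39.0 16.9 -0.0 0 0 -4.81 0; 37.4 20.1 -0.0 0 0 -4.81 0; 
now [ 0.2085 -0.509   0.2055] 22.3 F [-0.1  0.1  0. ] t 1.25
```

Call:
arm_command --commands "39 -18 0 0 0 -4.8 0; 40 -14 0 0 0 -4.8 0; 41 -11 0 0 0 -4.8 0; 42 -8 0 0 0 -4.8 0; 42 -4 0 0 0 -4.8 0; 42 0 0 0 0 -4.8 0; 42 3 0 0 0 -4.8 0; 42 7 0 0 0 -4.8 0; 41 10 0 0 0 -4.8 0; 40 13 0 0 0 -4.8 0; 39 17 0 0 0 -4.8 0; 37 20 0 0 0 -4.8 0"

```text
time: 2.75
tool_pos: [0.5604, -0.1246, 0.2059]
ee_rot: [3.138, 0.002, 1.421]
wrist_force: [0.6, 0.1, -0.1]
width: 0.0004
```

```bash
python3 -c "
from h import *
f=finger(80);plan(*f,.206,80,2)"
```

```text
-6.2 -1.3 -0.0 0 0 0.7 0; -6.3 -1.2 -0.0 0 0 0.7 0; 
now [ 0.5604 -0.1246  0.2059] 81.4 F [ 0.6  0.1 -0.1] t 2.75
```

Next I correct the position, go down to about z 0.075 and look before going lower.

Call:
arm_command --commands "-6 -1 30 0 0 0.7 0; -6 -1 30 0 0 0.7 0; 0 0 30 0 0 0 0; 0 0 30 0 0 0 0; 0 0 10 0 0 0 0; 0 0 0 0 0 0 0"

```text
time: 3.5
tool_pos: [0.5606, -0.1334, 0.0736]
ee_rot: [3.135, 0.002, 1.403]
wrist_force: [-0.2, -0.5, 0.5]
width: 0.0006
```

Run:
```python
from h import *
f=finger(80);plan(*f,.067,80,2)
im=[]
for n,(u,v) in(("top",(340,200)),("side",(305,185))):
    p=snapshot(n); im.append(cv2.resize(p["img"][v-40:v+40,u-50:u+50],(400,320),interpolation=cv2.INTER_CUBIC))
cv2.imwrite("pics/c1.png",np.clip(np.hstack(im)*1.4,0,255))
```

```text
-1.9 -2.0 3.3 0 0 0.19 0; -1.9 -1.9 3.3 0 0 0.19 0; 
now [ 0.5606 -0.1334  0.0736] 80.4 F [-0.2 -0.5  0.5] t 3.5[ WARN:0@2.467] global loadsave.cpp:1063 imwrite_ Unsupported depth image for selected encoder is fallbacked to CV_8U.
```

View pics/c1.png

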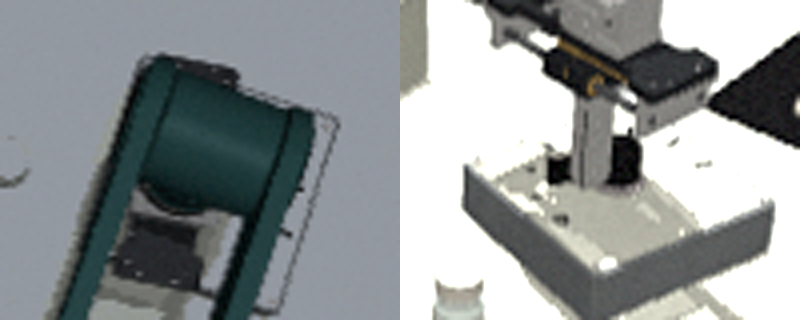

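The top view is blocked by the arm. The side view shows the finger, right crop (590,165), just in front of the black arm, left of the hub. I'll go down to z 0.067 and start pushing round.

Call:
arm_command --commands "-2 -2 3.3 0 0 0.2 0; -2 -2 3.3 0 0 0.2 0; 1.1 3 0 0 0 4 0; 1.1 3 0 0 0 4 0; 1.1 3 0 0 0 4 0; 1.1 3 0 0 0 4 0; 1.1 3 0 0 0 4 0; 1.1 3 0 0 0 4 0"

```text
time: 4.6
tool_pos: [0.5767, -0.1386, 0.0729]
ee_rot: [3.126, -0.003, 0.961]
wrist_force: [-0.8, 1.5, -0.4]
width: 0.0007
```

```bash
cat >> h.py <<'E'
def polar():
    o=robot.get_obs(); y=np.degrees(o["ee_rot"][2]); a=np.radians(y); d=np.array(o["tool_pos"][:2])-C
    e=np.array([np.cos(a),np.sin(a)]); t=np.array([np.sin(a),-np.cos(a)])
    print("yaw",y.round(1),"r",(d@e).round(4),"off",(d@t).round(4),"z",o["tool_pos"][2].round(4),"F e,t,z",(o["wrist_force"][:2]@e).round(1),(o["wrist_force"][:2]@t).round(1),o["wrist_force"][2].round(1),"t",o["time"],"step if off 17.5:",((105+Y0-y-np.degrees((d@t+.0175)/.042))/30).round(2), "tilt",np.degrees(o["ee_rot"][:2]).round(2))
E
python3 -c "
from h import *
polar(); plan(*finger(56),.067,56,1)"
```

```text
yaw 55.1 r 0.0408 off -0.0155 z 0.0729 F e,t,z 0.8 -1.6 -0.4 t 4.6 step if off 17.5: 1.03 tilt [179.12  -0.2 ]
0.9 -2.7 5.9 0 0 -0.94 0; 
now [ 0.5767 -0.1386  0.0729] 55.1 F [-0.8  1.5 -0.4] t 4.6
```

There is contact: about 1.6 N at the nominal step 1.03. Next I push past the half way point, trimming the height and tilt drift.

Call:
arm_command --commands "1.2 3 2 0.2 0 4 0; 1.2 3 2 0.2 0 4 0; 1.2 3 1.5 0.2 0 4 0; 1.2 3 1 0.2 0 4 0; 1.2 3 1 0.2 0 4 0"

```text
time: 5.22
tool_pos: [0.5911, -0.1442, 0.0673]
ee_rot: [-3.136, -0.006, 0.599]
wrist_force: [0.4, 0.6, 0.6]
width: 0.0005
```

```bash
cat >> h.py <<'E'
def pics(name,view=True):
    p=snapshot("side")
    for q in("pointer_tip",):
        for r in models.tip_of(q,p)[:2]:
            uv=np.array(r["centre"])*[560,420]; w=at_z(p,uv,.085)[:2]-C
            print(q,round(r["conf"],2),uv.round(1),"r",np.hypot(*w).round(3),"step",((105+Y0-np.degrees(np.arctan2(w[1],w[0])))/30).round(2))
    cv2.imwrite(f"pics/{name}.png",np.clip(cv2.resize(p["img"][150:230,255:365].astype(np.float32),(770,560),interpolation=cv2.INTER_CUBIC),0,255).astype(np.uint8))
E
python3 -c "
from h import *
polar(); pics('s2')"
```

```text
yaw 34.3 r 0.0415 off -0.0163 z 0.0673 F e,t,z 0.6 -0.3 0.6 t 5.225 step if off 17.5: 1.75 tilt [-179.68   -0.37]
pointer_tip 0.64 [289.5 175.8] r 0.069 step 2.39
```

View pics/s2.png

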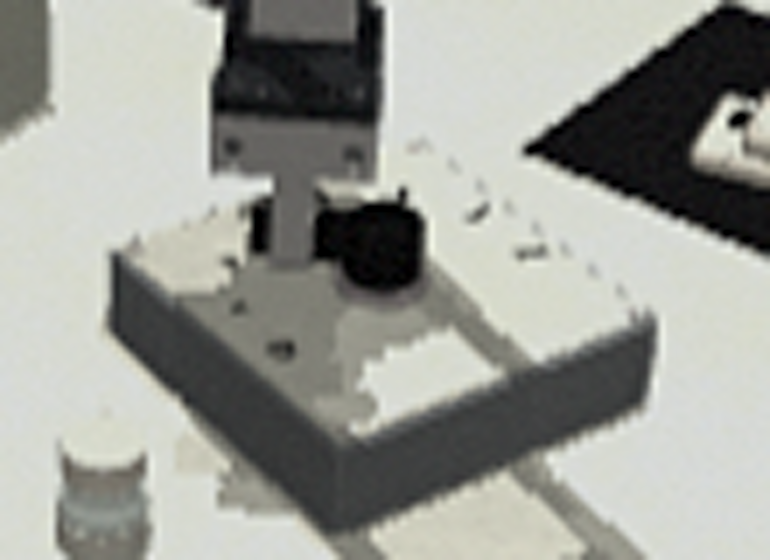

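The side view shows the finger at (295,225) behind the arm, which now points to about step 2. One click is done and the force is near zero. I'll go on one click at a time.

Call:
arm_command --commands "1.2 3 0.7 0 0 4 0; 1.2 3 0.7 0 0 4 0; 1.2 3 0.7 0 0 4 0; 1.2 3 0.7 0 0 4 0; 1.2 3 0.7 0 0 4 0; 1.2 3 0.7 0 0 4 0"

```text
time: 6.08
tool_pos: [0.604, -0.1558, 0.065]
ee_rot: [-3.131, -0.004, 0.178]
wrist_force: [-0.8, 0.0, -0.5]
width: 0.0006
```

```bash
python3 -c "
from h import *
polar(); pics('s3')"
```

```text
yaw 10.2 r 0.0419 off -0.0181 z 0.065 F e,t,z -0.8 -0.2 -0.5 t 6.075 step if off 17.5: 2.64 tilt [-179.38   -0.24]
pointer_tip 0.65 [292.1 172.7] r 0.071 step 2.95
```

Call:
arm_command --commands "1.2 3.1 0.3 -0.1 0 4 0; 1.2 3.1 0.3 -0.1 0 4 0; 1.2 3.1 0.3 -0.1 0 4 0; 1.2 3.1 0.3 -0.1 0 4 0; 1.2 3.1 0.3 -0.1 0 4 0; 1.2 3.1 0.3 -0.1 0 4 0; 1.2 3.1 0.3 -0.1 0 4 0"

```text
time: 7.05
tool_pos: [0.6114, -0.1757, 0.0644]
ee_rot: [-3.139, -0.002, -0.308]
wrist_force: [0.2, 0.6, 0.3]
width: 0.0007
```

```bash
python3 -c "
from h import *
polar(); pics('s4')"
```

```text
yaw -17.6 r 0.0417 off -0.0188 z 0.0644 F e,t,z 0.1 -0.6 0.3 t 7.05 step if off 17.5: 3.6 tilt [-1.7983e+02 -1.3000e-01]
pointer_tip 0.71 [297.1 171.5] r 0.065 step 3.43
```

View pics/s4.png

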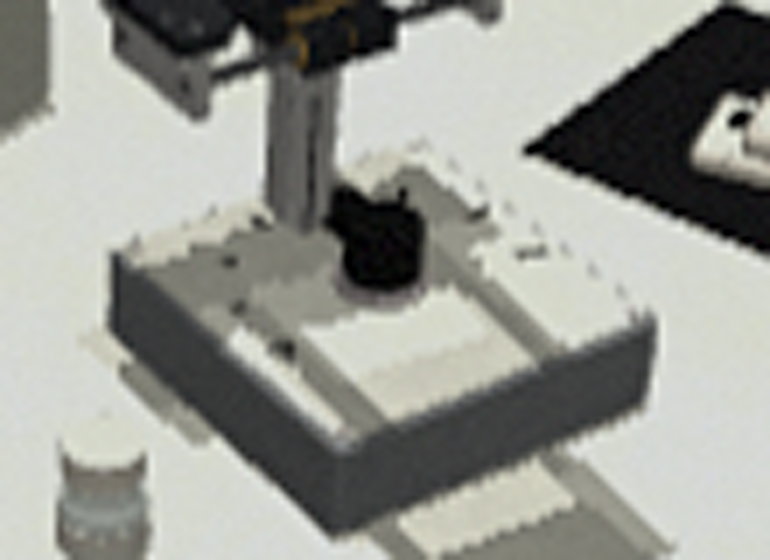

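```bash
python3 -c "
from h import *
p=snapshot('side')
for k in(3,3.5,4,4.5,5):
    a=np.radians(105+Y0-30*k); e=np.array([np.cos(a),np.sin(a)]);n=np.array([-e[1],e[0]])
    X=[[*(C+.06*e+s*.005*n),z] for s in(1,-1) for z in(.085,.059)]
    print(k,((proj(p,X)-[255,150])*7).round().tolist())
polar()"
```

```text
3 [[273.0, 170.0], [271.0, 218.0], [287.0, 161.0], [285.0, 209.0]]
3.5 [[296.0, 157.0], [294.0, 204.0], [314.0, 150.0], [311.0, 198.0]]
4 [[325.0, 147.0], [322.0, 195.0], [345.0, 144.0], [342.0, 191.0]]
4.5 [[357.0, 143.0], [354.0, 190.0], [379.0, 142.0], [375.0, 189.0]]
5 [[391.0, 143.0], [387.0, 190.0], [413.0, 145.0], [409.0, 193.0]]
yaw -17.5 r 0.0417 off -0.0183 z 0.0642 F e,t,z -0.9 0.9 -0.0 t 7.2 step if off 17.5: 3.57 tilt [-1.7987e+02 -1.2000e-01]
```

```bash
python3 -c "
from h import *
p=snapshot('side')
f=lambda X:((proj(p,X)-[255,150])*7).round().tolist()
print('hub top/base',f([[*C,.085],[*C,.05]]))
for k in range(8):
    a=np.radians(105+Y0-30*k); print('mark',k,f([*(C+.071*np.array([np.cos(a),np.sin(a)])),.05]), 'mid arm top',f([*(C+.04*np.array([np.cos(a),np.sin(a)])),.085]))
i=cv2.imread('pics/s4.png'); cv2.imwrite('pics/s4b.png',np.clip(cv2.resize(i[120:320,230:500],(800,593),interpolation=cv2.INTER_CUBIC).astype(float)*1.5,0,255).astype(np.uint8))"
```

```text
hub top/base [[385.0, 216.0], [380.0, 280.0]]
mark 0 [[281.0, 349.0]] mid arm top [[329.0, 254.0]]
mark 1 [[233.0, 308.0]] mid arm top [[301.0, 231.0]]
mark 2 [[225.0, 261.0]] mid arm top [[296.0, 205.0]]
mark 3 [[258.0, 220.0]] mid arm top [[315.0, 182.0]]
mark 4 [[322.0, 196.0]] mid arm top [[351.0, 169.0]]
mark 5 [[400.0, 195.0]] mid arm top [[396.0, 167.0]]
mark 6 [[473.0, 215.0]] mid arm top [[439.0, 179.0]]
mark 7 [[523.0, 253.0]] mid arm top [[467.0, 201.0]]
```

View pics/s4b.png

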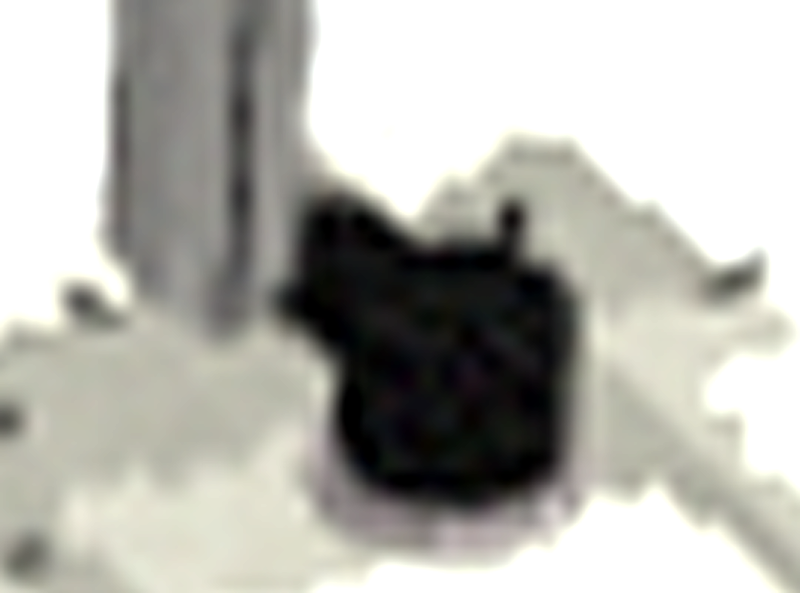

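```bash
cat >> h.py <<'E'
def fit(show=False):
    """silhouette fit of the black selector in the side view, 4x upsampled"""
    p=snapshot("side"); S=4; u0,v0=285,160; W,H=50,45
    g=cv2.resize(cv2.cvtColor(p["img"],cv2.COLOR_BGR2GRAY)[v0:v0+H,u0:u0+W],(W*S,H*S),interpolation=cv2.INTER_CUBIC)
    m=(g<30)
    P=lambda X:(((proj(p,X)-[u0,v0])+.5)*S-.5)
    best=[]
    for k in np.arange(0,7.01,.05):
      for dx in(-3,0,3):
        for dy in(-3,0,3):
          a=np.radians(105+Y0-30*k); e=np.array([np.cos(a),np.sin(a)]);n=np.array([-e[1],e[0]])
          mk=np.zeros(m.shape,np.uint8)
          A=[[*(C+r*e+s*.005*n),z] for r in(0,.06) for s in(1,-1) for z in(.085,.059)]
          th=np.linspace(0,2*np.pi,24); B=[[C[0]+.018*np.cos(t),C[1]+.018*np.sin(t),z] for t in th for z in(.085,.055)]
          for X in(A,B): cv2.fillConvexPoly(mk,cv2.convexHull((P(X)+[dx,dy]).round().astype(np.int32)),1)
          fg=(g>60)&(g<=95) # finger-ish grey: ignore
          best.append((np.sum((mk>0)&~m&~fg)+np.sum(m&(mk==0)),round(k,2),dx,dy))
    best.sort(); print("fit",[(int(b[0]),float(b[1]),b[2],b[3]) for b in best[:6]])
    return p
E
python3 - <<'E'
from h import *
p=fit(); o=robot.get_obs()
print("tcp",((proj(p,o["tool_pos"])-[255,150])*7).round(), o["tool_pos"])
i=p["img"];print([int(i[v,u].mean()) for v in(172,178) for u in range(290,312)])
t=snapshot("top"); cv2.imwrite("pics/t4.png",np.hstack([cv2.resize(t["img"][165:247,300:382],(400,400),interpolation=cv2.INTER_CUBIC),cv2.resize(p["img"][160:205,285:330],(400,400),interpolation=cv2.INTER_CUBIC)]))
E
```

```text
fit [(908, 4.1, -3, 3), (912, 4.05, -3, 3), (918, 3.9, -3, 3), (918, 4.0, -3, 3), (919, 3.85, -3, 0), (919, 3.9, -3, 0)]
tcp [[295. 222.]] [ 0.61125349 -0.17609571  0.06407016]
[214, 217, 214, 109, 82, 87, 88, 94, 94, 54, 94, 95, 117, 224, 218, 213, 193, 177, 196, 186, 192, 194, 205, 202, 170, 75, 82, 84, 93, 95, 91, 33, 98, 95, 47, 4, 3, 10, 7, 23, 78, 73, 74, 72]
```

View pics/t4.png

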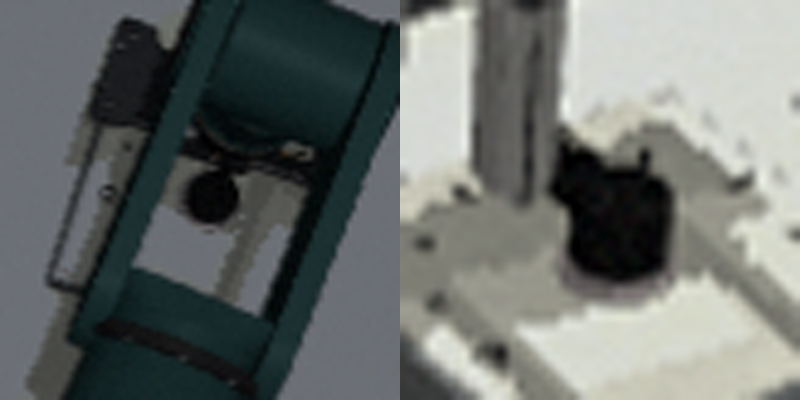

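The side view shows the arm at a steeper slope, between steps 3 and 4, with the finger against it. It is probably just short of the click, so I push on a little.

Call:
arm_command --commands "1 2.4 0.3 0 0 3 0; 1 2.4 0.3 0 0 3 0; 0 0 0 0 0 0 0"

```text
time: 7.72
tool_pos: [0.6114, -0.1811, 0.0634]
ee_rot: [-3.139, -0.001, -0.411]
wrist_force: [-0.1, -0.4, -0.1]
width: 0.0004
```

Run:
```python
from h import *
polar(); pics('s5')
i=cv2.imread('pics/s5.png'); cv2.imwrite('pics/s5b.png',i[100:320,220:520])
```

```text
yaw -23.5 r 0.0416 off -0.0181 z 0.0634 F e,t,z 0.0 0.4 -0.1 t 7.725 step if off 17.5: 3.76 tilt [-1.7986e+02 -8.0000e-02]
pointer_tip 0.51 [299.2 171. ] r 0.064 step 3.65
```

View pics/s5b.png

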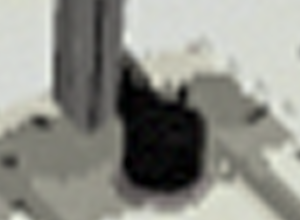

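The black arm edge has swung to about (345,160) in the crop, which matches step 4, with the finger at nominal 3.76. Next is the last click: 24° now, then small steps.

Call:
arm_command --commands "1.2 3 0.2 0 0 4 0; 1.2 3 0.2 0 0 4 0; 1.2 3 0.2 0 0 4 0; 1.2 3 0.2 0 0 4 0; 1.2 3 0.2 0 0 4 0; 1.2 3 0.2 0 0 4 0; 0 0 0 0 0 0 0"

```text
time: 8.7
tool_pos: [0.6091, -0.1973, 0.0631]
ee_rot: [-3.134, -0.001, -0.833]
wrist_force: [0.8, 0.4, -0.2]
width: 0.0006
```

```bash
cat > e.py <<'E'
from h import *
import sys
polar(); pics(sys.argv[1])
g=cv2.cvtColor(cv2.imread(f'pics/{sys.argv[1]}.png'),cv2.COLOR_BGR2GRAY)
# topmost dark row (crop px) per column, above hub
for x in range(300,480,12):
    c=np.where(g[:300,x]<35)[0]; print(x,c.min() if len(c) else None,end=" | ")
E
python3 e.py s6
```

```text
yaw -47.7 r 0.0411 off -0.0209 z 0.0631 F e,t,z 0.2 -0.9 -0.2 t 8.7 step if off 17.5: 4.7 tilt [-1.7955e+02 -3.0000e-02]
pointer_tip 0.43 [304.8 167.7] r 0.076 step 4.33
300 0 | 312 0 | 324 0 | 336 0 | 348 0 | 360 0 | 372 0 | 384 0 | 396 7 | 408 210 | 420 221 | 432 None | 444 None | 456 None | 468 None |
```

```bash
sed -i 's/-y-np.degrees((d@t+.0175)/-y+np.degrees((d@t+.0175)/' h.py; python3 -c "
from h import *
polar();plan(*finger(-51.5),.064,-51.5,4)"
```

```text
yaw -47.7 r 0.0411 off -0.0211 z 0.0631 F e,t,z -0.5 -1.0 0.7 t 8.8 step if off 17.5: 4.38 tilt [-1.7954e+02 -4.0000e-02]
0.5 1.6 -0.2 0 0 0.94 0; 0.5 1.6 -0.2 0 0 0.94 0; 0.6 1.6 -0.2 0 0 0.94 0; 0.6 1.6 -0.2 0 0 0.94 0; 
now [ 0.6092 -0.1972  0.0631] -47.7 F [0.4 1.  0.7] t 8.8
```

My step formula had a sign slip. Corrected, the finger is at nominal 4.38, not yet past half way. I'll move on to about 4.65.

Call:
arm_command --commands "0.5 1.6 0 0 0 0.9 0; 0.5 1.6 0 0 0 0.9 0; 0.5 1.6 0 0 0 0.9 0; 0.5 1.6 0 0 0 0.9 0; 0 0 0 0 0 0 0"

```text
time: 9.43
tool_pos: [0.605, -0.2034, 0.0628]
ee_rot: [-3.135, 0.0, -0.898]
wrist_force: [-0.4, 0.8, 0.3]
width: 0.0008
```

```bash
python3 e.py s7
```

```text
yaw -51.5 r 0.0418 off -0.0166 z 0.0628 F e,t,z -0.9 -0.2 0.3 t 9.425 step if off 17.5: 4.71 tilt [-1.796e+02  2.000e-02]
pointer_tip 0.46 [309.2 170.4] r 0.06 step 4.67
300 None | 312 0 | 324 0 | 336 0 | 348 0 | 360 207 | 372 0 | 384 0 | 396 0 | 408 0 | 420 223 | 432 None | 444 None | 456 None | 468 None |
```

Nominal is now 4.71, past half way. I back off tangentially, rise, and check before touching the button.

Call:
arm_command --commands "0 -5 0 0 0 0 0; 0 -5 0 0 0 0 0; 0 0 -30 0 0 0 0; 0 0 -40 0 0 0 0; 0 0 -40 0 0 0 0; 0 0 -20 0 0 0 0"

```text
time: 10.28
tool_pos: [0.6125, -0.195, 0.1929]
ee_rot: [-3.137, 0.007, -0.896]
wrist_force: [1.0, 0.5, -0.6]
width: 0.0006
```

```bash
python3 -c "
from h import *
plan(.521,.248,.2,0,12)"
```

```text
-33.6 -17.1 -0.6 0 0 -4.28 0; -32.2 -19.6 -0.6 0 0 -4.28 0; -30.7 -21.9 -0.6 0 0 -4.28 0; -29.0 -24.1 -0.6 0 0 -4.28 0; -27.1 -26.2 -0.6 0 0 -4.28 0; -25.0 -28.2 -0.6 0 0 -4.28 0; -22.9 -30.0 -0.6 0 0 -4.28 0; -20.6 -31.6 -0.6 0 0 -4.28 0; -18.2 -33.0 -0.6 0 0 -4.28 0; -15.6 -34.3 -0.6 0 0 -4.28 0; -13.0 -35.4 -0.6 0 0 -4.28 0; -10.4 -36.2 -0.6 0 0 -4.28 0; 
now [ 0.6125 -0.195   0.1929] -51.3 F [ 1.   0.5 -0.6] t 10.275
```

Call:
arm_command --commands "-34 -17 -1 0 0 -4.3 0; -32 -20 -1 0 0 -4.3 0; -31 -22 -1 0 0 -4.3 0; -29 -24 -1 0 0 -4.3 0; -27 -26 -1 0 0 -4.3 0; -25 -28 -1 0 0 -4.3 0; -23 -30 -1 0 0 -4.3 0; -21 -32 -1 0 0 -4.3 0; -18 -33 -1 0 0 -4.3 0; -16 -34 -1 0 0 -4.3 0; -13 -35 -1 0 0 -4.3 0; -10 -36 -1 0 0 -4.3 0"

```text
time: 11.78
tool_pos: [0.514, 0.2615, 0.2122]
ee_rot: [-3.135, -0.01, 0.034]
wrist_force: [1.0, 0.1, 0.3]
width: 0.0004
```

Run:
```python
from h import *
plan(.521,.248,.1,0,4); im=[]
for n,(u,v) in(("top",(341,206)),("side",(310,185))):
    p=snapshot(n); im.append(cv2.resize(p["img"][v-40:v+40,u-40:u+40],(400,400),interpolation=cv2.INTER_CUBIC))
    for r in models.tip_of("pointer_tip",p)[:2]:
        uv=np.array(r["centre"])*[560,420]; w=at_z(p,uv,.085)[:2]-C
        print(n,round(r["conf"],2),uv.round(1),np.hypot(*w).round(3),"step",((105+Y0-np.degrees(np.arctan2(w[1],w[0])))/30).round(2))
cv2.imwrite("pics/chk.png",np.clip(np.hstack(im).astype(float)*1.4,0,255).astype(np.uint8))
```

```text
1.6 3.4 28.0 0 0 0.49 0; 1.7 3.4 28.0 0 0 0.49 0; 1.7 3.4 28.0 0 0 0.49 0; 1.7 3.4 28.0 0 0 0.49 0; 
now [0.514  0.2615 0.2122] 2.0 F [1.  0.1 0.3] t 11.775
top 0.61 [356.  197.6] 0.048 step 4.91
side 0.68 [311.5 169.2] 0.068 step 4.89
```

View pics/chk.png

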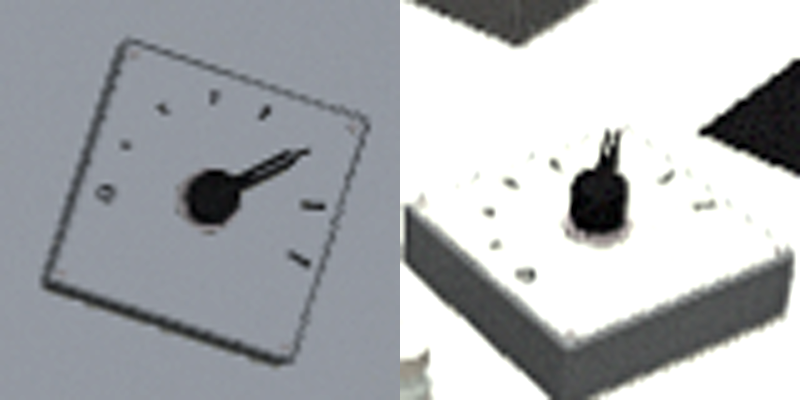

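The pointer stands on step 5: bars 1 to 4 show before it, and 6 at (313,207) and 7 at (300,260) after it. On to the button.

Call:
arm_command --commands "2 4 30 0 0 0.5 0; 2 4 30 0 0 0.5 0; 2 4 30 0 0 0.5 0; 2 3 20 0 0 0.5 0; 0 0 8 0 0 0 0; 0 0 0 0 0 0 0"

```text
time: 12.72
tool_pos: [0.5276, 0.2387, 0.0922]
ee_rot: [-3.137, -0.013, -0.016]
wrist_force: [0.0, 0.2, -0.1]
width: 0.0005
```

Run:
```python
from h import *
plan(.521,.248,.072,0,3)
im=[];
for n,(u,v) in(("top",(225,216)),("side",(225,260))):
    p=snapshot(n); im.append(cv2.resize(p["img"][v-35:v+35,u-35:u+35],(400,400),interpolation=cv2.INTER_CUBIC))
    print(n,(( proj(p,[[.521,.248,.065],robot.get_obs()["tool_pos"]])-[u-35,v-35])*400/70+[0 if n=="top" else 400,0]).round())
cv2.imwrite("pics/b1.png",np.hstack(im))
```

```text
-2.2 -3.1 6.7 0 0 -0.31 0; -2.2 -3.1 6.7 0 0 -0.31 0; -2.2 -3.1 6.7 0 0 -0.31 0; 
now [0.5276 0.2387 0.0922] -0.9 F [ 0.   0.2 -0.1] t 12.725
top [[151. 191.]
 [161. 176.]]
side [[590. 237.]
 [588. 173.]]
```

View pics/b1.png

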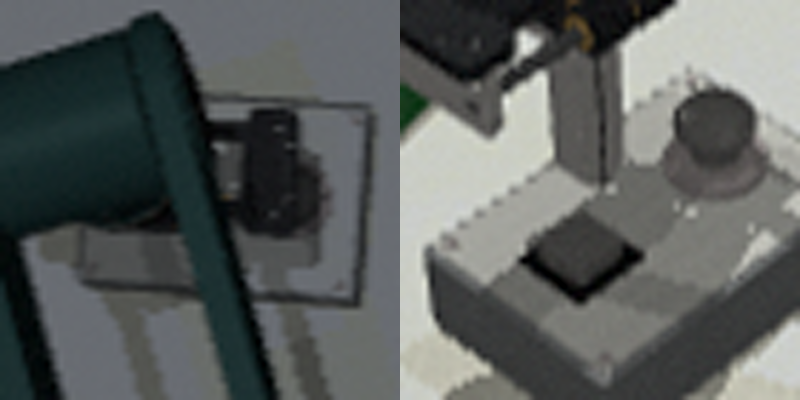

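The button's top face is seen at (583,245) in the side crop, about 1.5 px from my prediction, so I aim at (0.519, 0.250). The mushroom at (713,125) is clear of the finger.

Call:
arm_command --commands "-3 -4 6 0 0 -0.3 0; -3 -4 6 0 0 -0.3 0; -3 -4 6 0 0 -0.3 0; 0 0 0 0 0 0 0"

```text
time: 13.32
tool_pos: [0.5198, 0.2534, 0.0764]
ee_rot: [-3.135, -0.019, 0.002]
wrist_force: [-0.7, 0.1, -0.4]
width: 0.0003
```

```bash
python3 -c "
from h import *
plan(.519,.25,.066,0,2)"
```

```text
-0.4 1.7 5.2 0 0 0.06 0; -0.4 1.7 5.2 0 0 0.06 0; 
now [0.5198 0.2534 0.0764] 0.1 F [-0.7  0.1 -0.4] t 13.325
```

Call:
arm_command --commands "-0.5 2 5 0 0 0 0; -0.5 1.5 4 0 0 0 0; 0 0 3 0 0 0 0; 0 0 3 0 0 0 0; 0 0 3 0 0 0 0; 0 0 3 0 0 0 0"

```text
time: 14.08
tool_pos: [0.5194, 0.2499, 0.059]
ee_rot: [-3.135, -0.02, 0.002]
wrist_force: [-8.0, -2.9, 19.9]
width: 0.0005
```

The button is bottomed at z 0.059 with about 20 N. I release it now.

Call:
arm_command --commands "0 0 0 0 0 0 0; 0 0 -8 0 0 0 0; 0 0 -20 0 0 0 0; 0 0 -40 0 0 0 0; 0 0 -40 0 0 0 0; 0 0 -30 0 0 0 0; 0 0 0 0 0 0 0; 0 0 0 0 0 0 0"

```text
time: 15.08
tool_pos: [0.5168, 0.2484, 0.1991]
ee_rot: [-3.136, -0.02, 0.002]
wrist_force: [0.0, 0.7, -0.9]
width: 0.0006
```

Run:
```python
from h import *
a=cv2.imread("pics/side0.png"); p=snapshot("side"); im=[]
for i in(a,p["img"]): im.append(cv2.resize(i[165:295,185:350],(400,315),interpolation=cv2.INTER_CUBIC))
cv2.imwrite("pics/fin.png",np.hstack(im))
for r in models.tip_of("pointer_tip",p)[:1]:
    w=at_z(p,np.array(r["centre"])*[560,420],.085)[:2]-C; print("step",(105+Y0-np.degrees(np.arctan2(w[1],w[0])))/30)
t=snapshot("top"); d=cv2.absdiff(t["img"],np.load("top.npy")).max(2)
for n,(u,v) in dict(jar=(291,201),tag=(280,256),sd=(290,152),mouse=(419,228),tumbler=(134,194),blank=(161,240)).items(): print(n,int((d[v-12:v+12,u-12:u+12]>40).sum()),end=" ")
polar()
```

```text
step 4.595349349517605
jar 0 tag 0 sd 0 mouse 0 tumbler 0 blank 12 yaw 0.1 r -0.0487 off -0.4295 z 0.1988 F e,t,z 0.8 0.2 -0.7 t 15.225 step if off 17.5: -15.78 tilt [-179.69   -1.06]
```

View pics/fin.png

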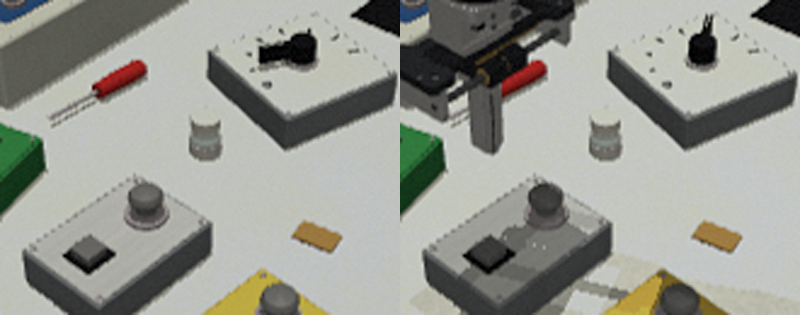

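The final view shows the pointer still at step 5, the button back up, the mushroom untouched, and the jar and tag unmoved.

```bash
python3 -c "
from h import *
robot.close_job()"
```

```text
the job is handed in; nothing more can be done
```

I pushed the selector clockwise with the shut fingertip, four clicks from step 1 to step 5. I then pressed the square button on the bare-metal unit fully down, let it go, and handed the job in at about 15 s of arm time.

**Selector:** After I backed off, the top and side pictures both showed the pointer on the step 5 bar, with bars 6 and 7 still ahead of it. The network read 4.91 and 4.89 at that point. In the last side view it read 4.60, which disagrees, but that picture shows the pointer where it was, and the detents allow only whole steps. I never measured the cap's lift directly; it looked seated in the pictures.

**Button:** It bottomed at a fingertip height of 0.059 m, with about 20 N upward force at the wrist, and looked back up after release.

**Left alone:** The stop button was not touched. The jar, tag, screwdriver, mouse and tumbler showed no change from the top. The aluminium blank had 12 changed pixels, which I took for the arm's shadow and did not check further.

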